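# Change the vegetable cutter from grating to slicing

## Robot

A 7-joint arm with a two-finger parallel gripper is mounted at the origin on a cart in front of the work surface, level with it; the furniture and walls round the work are solid. World frame = base frame: x ahead of the robot, y to its left, z up, the work surface at z = 0. Lengths are in m, angles in degrees, forces in N, time in s.
With the tool pointing down it reaches from about 0.425 to 0.875 m from the base axis. Payload 9.9 kg.
Tool frame: the origin (TCP) lies midway between the tips of the shut fingers; the grasp point (between the pads) lies 19 mm behind it; z points along the fingers, y is the line along which they close (so a half turn about z gives the same grasp; the last joint's range is limited). The gripper opens to 85 mm and grips with 20 to 120 N. Pads are 22 mm wide; open, the fingers measure 114 mm over their backs; the gripper's body (76 mm by 85 mm) begins 54 mm behind the grasp point. The pads swing forward as they close: fully open they stand 13 mm farther back than shut.
Start: joints at [-81.234, 32.985, 1.427, 82.34, -0.859, 64.687, -3.237], TCP at [0.158, 0.656, 0.231] pointing down, gripper open.
Joint ranges: [-157.87, 157.87], [-19.46, 123.44], [-87.15, 90], [11.01, 140.99], [-62.26, 242.26], [9.8, 113.94], [-161.44, 161.44]. Speed limits (degrees/s): [127.2, 127.2, 172.46, 172.46, 180, 180, 180].

## Interface

Orientations are given as [roll, pitch, yaw] about the fixed x, y, z axes, in that order (R = Rz(yaw) Ry(pitch) Rx(roll)).
In Python, from cell import manip gives the robot as it stands.
- The arm moves only by the tool shift_gripper, called after "Request:" as name(argument=value, ...), one argument or row to a line, values as JSON. Schema: {"type":"object","properties":{"moves":{"type":"object","properties":{"offsets":{"type":"array","items":{"type":"array","items":{"type":"number"},"minItems":6,"maxItems":6},"minItems":1,"maxItems":10}},"additionalProperties":false,"required":["offsets"]},"finger_gap":{"type":"number"},"only":{"type":"string"},"quiet":{"type":"boolean"},"lines":{"type":"string"}},"required":["moves"],"additionalProperties":false}. moves is an object whose key "offsets" holds a list of rows, 1 to 10 of them, each of 6 numbers: dx, dy, dz in units of 100 mm, then a rotation vector rx, ry, rz in units of 4 degrees; each row is the pose to reach, as a shift and turn from the pose commanded when the call began, along the tool's axes at that moment; what a row does not reach only later rows make up. A row lasts 1/10 s, in which the tool goes at most 0.05 m and 8.59 degrees, less where a joint would pass 70% of its speed; a pose out of reach is approached as far as the arm can. finger_gap is the opening from 0.0 (shut) to 1.0 (fully open), set as the call begins (left out keeps the last). The fingers move at their own pace and stop on an object; the grip force is fixed at half the most. Time passes only in rows, so rows that do not move let the fingers close. The tool returns the time, the measured TCP pose, the force, the opening and the grip force at its end. only (a regular expression) keeps the lines of the reply that match it, lines (a string "A,B") keeps lines A to B, and quiet returns only ok. Input that does not fit is refused with a message, and nothing moves.
- manip.get_obs(): the state, without advancing time (a new reading comes with each control period).
- manip.camera(name): name is "scene" or "side" or "wrist"; returns the picture (480x640x3 uint8, red, green, blue); there is no depth.
- manip.get_calibration(name): a dict with "fx", "fy", "cx", "cy" (pixels), "extrinsics" (4x4, takes a point from camera to world coordinates). Camera axes: x right, y down, z forward; pixel columns grow to the right and rows downward; lengths in m; the calibration is good to about 2 mm. The wrist camera is an equidistant fisheye: a pixel r from the principal point sees the ray r / f radians off the axis. A picture is of the moment at which its call begins: read the wrist's pose just before it. get_calibration takes no time and is no camera call; for the wrist camera it gives the pose at the moment of the call.
- manip.close_job(): hands the job in; it is judged then, once.
The state is a dict: "clock": time; "joints": joint angles; "dq": joint speeds; "joint_efforts": joint torques, N m; "ee_pos": TCP position; "ee_rot": TCP orientation; "contact_force": force on the tool from outside, world axes, zero at the start; "torque": the same for the moment, N m; "opening": opening from 0.0 (shut) to 1.0 (fully open); "gripper_force": force on a finger pad.
Only numpy, scipy, OpenCV 4.12 (cv2) and the standard library are available. Lean on these libraries where they do the work, as an engineer would, in place of code of your own. Each camera call takes 0.05 s, during which the arm holds its last target. There are 200 camera calls.

## Task

The vegetable cutter was put together wrongly after washing-up: the grating disc is on its drive shaft and the ejector plate was left out. Set it up for slicing: the ejector plate fully home at the bottom of the bowl and the slicing disc on the same shaft, resting on the ejector's hub, with the grating disc put away, fully home, on the stand that the slicing disc came from. The round board is free if you need to lay a disc down meanwhile; do not knock the timer, the salt shaker or the sample jar about.

Things in the scene. Friction and masses are not known exactly. Their poses are not given: they have to be found in the camera images.
- grating_disc: Round steel disc, 152 mm across, 7 mm thick, covered with rings of small toothed holes (teeth to 10 mm above its underside); black hub in the middle, 40 mm across, rising to 38 mm above the underside, 24 mm hole right through. Origin: centre of the underside, z up. 0.2 to 0.4 kg. Grip the hub from above, fingertips 14 mm above the underside. Starts on the shaft in the cutter bowl.
- slicing_disc: Round steel disc of the same size and hub as the grating disc (152 mm across, 7 mm thick, black hub 40 mm across and 38 mm high, 24 mm through hole), but smooth, with two straight raised blades (to 12 mm), each beside a dark slot. Origin: centre of the underside, z up. 0.2 to 0.4 kg. Starts on the disc stand.
- ejector_plate: Ejector plate of white plastic, 142 mm across, 5 mm thick, with four short raised vanes (to 12 mm above the underside) and a white hub in the middle, 40 mm across, rising to 34 mm above the underside, 24 mm hole right through. Origin: centre of the underside, z up. 0.11 to 0.22 kg. Starts on the ejector stand.
- cutter_bowl: Open aluminium bowl, fixed; 191 mm across, 174 mm inside, rim 68 mm high; spout sticks out 36 mm toward its -x. Origin: centre of underside, on the table, z up. Drive shaft in the middle on a 40 mm seat 18 mm above the origin: 18 mm thick for 36 mm, then tapers to a 4 mm tip 60 mm above the seat. A plate home on the seat has its underside at 18 mm, a disc on the ejector's hub at 52 mm.
- disc_stand: Storage stand for one cutting disc, fixed: dark steel foot 172 mm across, upright steel post. Origin: centre of underside, on the table, z up. Seat 40 mm across, 14 mm above the origin; post 18 mm thick for 24 mm, then tapers to a 4 mm tip 44 mm above the seat. Carries the slicing disc at the start. A disc fully home has its underside 14 mm above the origin.
- ejector_stand: Storage stand of the ejector plate, fixed: grey plastic foot 160 mm across, upright steel post. Origin: centre of underside, on the table, z up. Seat 40 mm across, 12 mm above the origin; post 18 mm thick for 16 mm, then tapers to a 4 mm tip 36 mm above the seat. Carries the ejector plate (underside 12 mm above the origin) at the start.
- round_board: Round wooden board lying on the table, fixed, 170 mm across, 12 mm thick, empty. Origin: centre of the underside, on the table, z up. A disc can be laid on it flat.
- kitchen_timer: Bystander: wind-up kitchen timer, white base 66 mm across, red ribbed top, 57 mm high. Origin: centre of the underside.
- salt_shaker: Bystander: salt shaker, 44 mm across, 90 mm high. Origin: centre of the underside.
- sample_jar: Bystander: lidded sample jar standing near the table's front edge, 62 mm across, 75 mm high. Origin: centre of the underside.

How it is judged (in metres and radians):
At the end, for the whole second after the job is handed in: Undersides: ejector plate 18 mm and slicing disc 52 mm above the bowl's origin, grating disc 14 mm above the disc stand's origin (each within 4 mm); each within 8 mm of its shaft or post axis, level within 4 degrees, released and at rest (horizontal distance between each of ejector_plate, slicing_disc and cutter_bowl below 0.008 m and z of ejector_plate in the frame of cutter_bowl between 0.014 and 0.022 m and angle between each of ejector_plate, slicing_disc, grating_disc's own z axis and vertical below 0.07 rad and linear speed of each of ejector_plate, slicing_disc, grating_disc below 0.02 m/s and angular speed of each of ejector_plate, slicing_disc, grating_disc below 0.2 rad/s and z of slicing_disc in the frame of cutter_bowl between 0.048 and 0.056 m and horizontal distance between grating_disc and disc_stand below 0.008 m and z of grating_disc in the frame of disc_stand between 0.01 and 0.018 m); the robot touches nothing.
It fails at once if the kitchen timer is pushed more than 30 mm or tipped over (distance of kitchen_timer from where it was at the start of the episode above 0.03 m or angle between kitchen_timer's own z axis and vertical above 0.6 rad).
It fails at once if the salt shaker is pushed more than 30 mm or tipped over (distance of salt_shaker from where it was at the start of the episode above 0.03 m or angle between salt_shaker's own z axis and vertical above 0.6 rad).
It fails at once if the sample jar is pushed more than 30 mm or tipped over (distance of sample_jar from where it was at the start of the episode above 0.03 m or angle between sample_jar's own z axis and vertical above 0.6 rad).
It also fails if it takes over 112 s, if anything falls off the work surface, if the arm or the gripper's body presses on something with over 40 N, if the wrist force passes 120 N, or if a joint passes its speed limit or range.

## Working session

There is one attempt and no reset: what is moved stays moved. The work goes in short steps, Python scripts to look and compute and a tool call to move; the robot and the scene stay as the last step left them, time stands still between calls to the robot, and variables do not carry over. Pictures are saved under pics/ and viewed, at most 14 in all, crops included, and the job is handed in when it is done.

```bash
ls; mkdir -p pics
```

Run:
```python
from cell import manip
import cv2, numpy as np
o=manip.get_obs(); print({k:np.round(v,3).tolist() for k,v in o.items()})
for n in("scene","side","wrist"):
    c=manip.get_calibration(n); print(n,{k:np.round(v,4).tolist() for k,v in c.items()})
    cv2.imwrite(f"pics/{n}0.png",manip.camera(n)[:,:,::-1])
```

```text
cell.py
pics
{'clock': 0.0, 'joints': [-81.235, 33.034, 1.423, 82.387, -0.859, 64.686, -3.238], 'dq': [0.039, 0.056, -0.015, -0.012, -0.015, -0.029, 0.065], 'joint_efforts': [-0.0, -76.577, 2.25, -28.596, 0.015, 0.013, 0.0], 'ee_pos': [0.158, 0.656, 0.23], 'ee_rot': [-179.903, 0.005, 166.435], 'contact_force': [0.332, 0.26, -0.492], 'torque': [0.019, -0.018, -0.026], 'gripper_force': 0.0, 'opening': 0.996}
scene {'fx': 621.424, 'fy': 621.424, 'cx': 325.6941, 'cy': 238.8437, 'extrinsics': [[0.8034, -0.3594, 0.4747, -0.2322], [-0.5954, -0.4744, 0.6485, -1.0288], [-0.0078, -0.8036, -0.5951, 0.9474], [0.0, 0.0, 0.0, 1.0]]}
side {'fx': 475.7312, 'fy': 475.7312, 'cx': 310.5491, 'cy': 236.6621, 'extrinsics': [[0.9805, -0.0757, 0.1815, 0.2788], [-0.1966, -0.3925, 0.8985, -1.0521], [0.0032, -0.9166, -0.3997, 0.5018], [0.0, 0.0, 0.0, 1.0]]}
wrist {'fx': 371.6483, 'fy': 371.6483, 'cx': 318.3085, 'cy': 239.5226, 'extrinsics': [[0.2351, 0.924, 0.3017, 0.081], [0.972, -0.2234, -0.0731, 0.6749], [-0.0001, 0.3104, -0.9506, 0.373], [0.0, 0.0, 0.0, 1.0]]}
```

View pics/scene0.png

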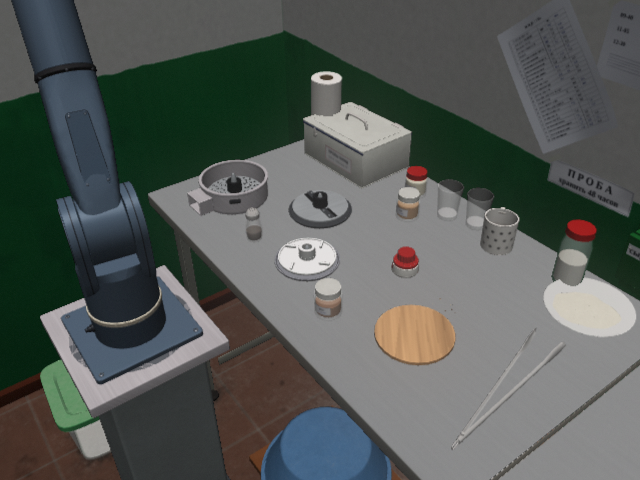

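View pics/side0.png

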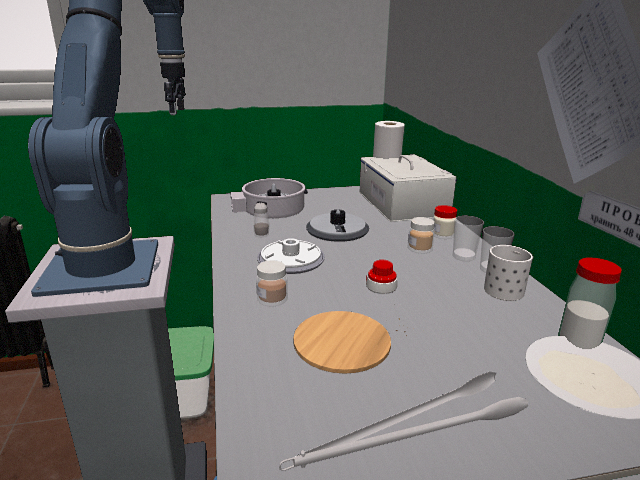

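The scene picture shows the bowl hub at about (234,180), the slicing hub top at (319,196), the ejector hub top at (307,247) and the board at (415,333). The shaker is at (254,222), the timer at (405,262) and the jar at (328,297). The side picture shows the same things, with hub tops at (338,211) and (291,242) and the board at (342,340).

Create h.py:
```python
from cell import manip
import cv2, numpy as np
from scipy.spatial.transform import Rotation as R
def ray(n,uv,c=None):
    c=c or manip.get_calibration(n); T=np.array(c["extrinsics"])
    d=np.array([(uv[0]-c["cx"])/c["fx"],(uv[1]-c["cy"])/c["fy"],1.])
    if n=="wrist":
        r=np.hypot(d[0],d[1]); d=np.array([d[0]/r*np.sin(r),d[1]/r*np.sin(r),np.cos(r)]) if r>1e-9 else np.array([0,0,1.])
    return T[:3,3],T[:3,:3]@d
def back(n,uv,z,c=None):
    p,d=ray(n,uv,c); return p+d*(z-p[2])/d[2]
def proj(n,P,c=None):
    c=c or manip.get_calibration(n); T=np.array(c["extrinsics"])
    q=(np.atleast_2d(P)-T[:3,3])@T[:3,:3]
    if n=="wrist":
        r=np.hypot(q[:,0],q[:,1]); k=np.arctan2(r,q[:,2])/np.maximum(r,1e-9)
    else: k=1/q[:,2]
    return np.c_[c["cx"]+c["fx"]*k*q[:,0],c["cy"]+c["fy"]*k*q[:,1]]
def st():
    o=manip.get_obs(); return np.array(o["ee_pos"]),R.from_euler("xyz",o["ee_rot"],degrees=True),o
def to(P,yaw=None):
    "shift in tool axes to world TCP point P (pointing straight down; yaw optional)"
    p,r,o=st(); s=r.inv().apply(np.array(P)-p)
    e=o["ee_rot"]; t=R.from_euler("xyz",[180,0,e[2] if yaw is None else yaw],degrees=True)
    print("clock",round(o["clock"],2),"pos",np.round(p,4),"rot",np.round(e,2),"shift",np.round(s,4),"turn",np.round((r.inv()*t).as_rotvec(degrees=True),2))
```

Run:
```python
from h import *
for n,l in {"scene":[("bowlhub",234,180,.056),("slice",319,196,.052),("eject",307,247,.046),("board",415,333,.012),("shaker",254,234,0),("timer",405,272,0),("jar",328,310,0)],
 "side":[("bowlhub",274,188,.056),("slice",338,211,.052),("eject",291,242,.046),("board",342,340,.012),("shaker",262,233,0),("timer",382,288,0),("jar",272,298,0)]}.items():
    for a in l:
        p=back(n,a[1:3],a[3]); print(n,a[0],np.round(p[:2],3),"r",round(np.hypot(*p[:2]),3))
```

```text
scene bowlhub [0.439 0.316] r 0.541
scene slice [0.582 0.112] r 0.593
scene eject [ 0.432 -0.046] r 0.434
scene board [ 0.466 -0.389] r 0.607
scene shaker [0.388 0.133] r 0.41
scene timer [ 0.595 -0.218] r 0.634
scene jar [ 0.37  -0.213] r 0.427
side bowlhub [0.445 0.336] r 0.558
side slice [0.59  0.115] r 0.601
side eject [ 0.435 -0.049] r 0.438
side board [ 0.467 -0.397] r 0.613
side shaker [0.384 0.125] r 0.403
side timer [ 0.602 -0.219] r 0.64
side jar [ 0.368 -0.216] r 0.427
```

View pics/wrist0.png

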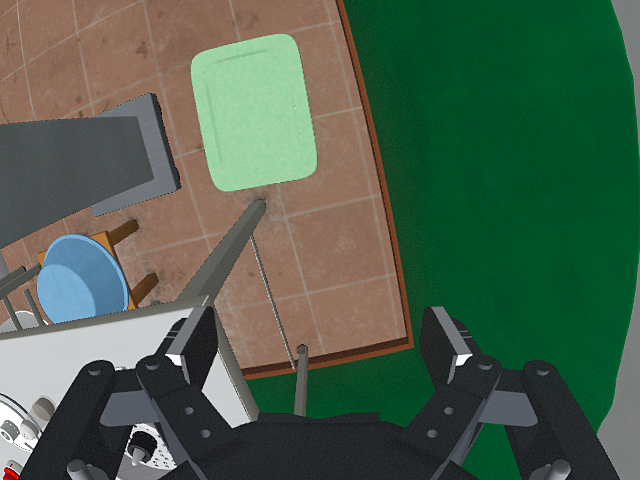

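The wrist picture shows the floor and the table corner. The gripper is at the image bottom with its fingers around row 340, and there is nothing to measure yet. A constant yaw of 90° suits all stations, so I'll move over the bowl first.

```bash
python3 -c "
from h import *
to([.44,.32,.24],90)"
```

```text
clock 0.15 pos [0.1583 0.6558 0.2306] rot [-179.93    0.    166.43] shift [-0.3527 -0.2604 -0.009 ] turn [-6.000e-02  5.000e-02  7.643e+01]
```

Careful with the scale: shifts go in units of 100 mm and turns go in units of 4 degrees. That gives: -0.353 m is -3.53, -0.32 m is -3.2, 76.4 degrees is 19.1.

Request:
shift_gripper(
  moves={"offsets":[[-0.4, -0.3, 0, 0, 0, 2], [-0.8, -0.6, 0, 0, 0, 4], [-1.2, -0.9, 0, 0, 0, 6], [-1.6, -1.2, 0, 0, 0, 8], [-2, -1.5, 0, 0, 0, 10], [-2.4, -1.8, 0, 0, 0, 12], [-2.8, -2.1, 0, 0, 0, 14], [-3.2, -2.4, 0, 0, 0, 16], [-3.53, -2.6, -0.09, 0, 0, 18], [-3.53, -2.6, -0.09, 0, 0, 19.1]]},
  finger_gap=1.0,
)

```text
clock: 1.15
ee_pos: [0.445, 0.3152, 0.2416]
ee_rot: [179.8, 0.1, 89.2]
contact_force: [-0.3, 0.4, 0.4]
opening: 1.001
gripper_force: 0.0
```

Request:
shift_gripper(
  moves={"offsets":[[0, 0, 0, 0, 0, 0], [0, 0, 0, 0, 0, 0]]},
)

```text
clock: 1.35
ee_pos: [0.4397, 0.3213, 0.24]
ee_rot: [-180.0, 0.0, 90.2]
contact_force: [0.1, 1.8, -1.4]
opening: 0.997
gripper_force: 0.0
```

Run:
```python
from h import *
to([.44,.32,.24],90)
c=manip.get_calibration("wrist"); cv2.imwrite("pics/w1.png",manip.camera("wrist")[:,:,::-1])
print(np.array(c["extrinsics"]).round(4).tolist(), proj("wrist",[[.44,.32,.056],[.44,.32,.068]],c))
```

```text
clock 1.35 pos [0.4397 0.3213 0.24  ] rot [-179.95    0.     90.25] shift [-0.0013  0.0003 -0.    ] turn [-0.05  0.01  0.25]
[[1.0, 0.0037, 0.0006, 0.4397], [0.0037, -0.951, -0.3092, 0.4012], [-0.0005, 0.3092, -0.951, 0.3824], [0.0, 0.0, 0.0, 1.0]] [[318.50993753 213.29028211]
 [318.50957014 216.60577409]]
```

View pics/w1.png

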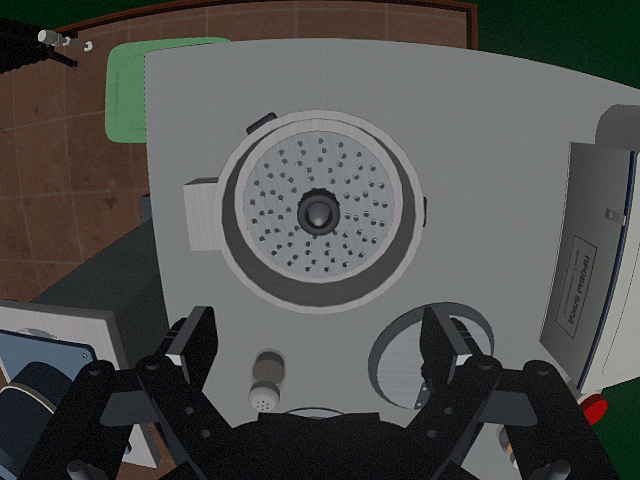

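The wrist picture shows the bowl squarely in view. Its hub top is at (318,212), and the rim spans (217..427, 110..313). The shaker is at (265,380), well clear of the fingers. I'll rectify onto known heights and fit circles of known size.

Add to h.py:
```python
def rect(img,c,cen,z,half=.11,res=.0005,n="wrist"):
    k=int(2*half/res); a=(np.arange(k)+.5)*res-half
    X,Y=np.meshgrid(cen[0]+a,cen[1]-a)   # rows go toward -y
    p=proj(n,np.c_[X.ravel(),Y.ravel(),np.full(X.size,z)],c).astype(np.float32)
    return cv2.remap(img,p[:,0].reshape(k,k),p[:,1].reshape(k,k),cv2.INTER_LINEAR)
def ring(img,c,cen,z,rad,sr=.012,polar=0,n="wrist"):
    "centre of a circular edge of radius rad at height z: maximise |radial gradient|, median over angle"
    half=rad+sr+.006; res=.0005
    g=cv2.GaussianBlur(cv2.cvtColor(rect(img,c,cen,z,half,res,n),cv2.COLOR_BGR2GRAY).astype(np.float32),(0,0),1.5)
    gx,gy=cv2.Sobel(g,-1,1,0),cv2.Sobel(g,-1,0,1); k=g.shape[0]/2; t=np.radians(np.arange(0,360,2)); best=[]
    s=np.arange(-sr,sr+1e-9,.001)/res
    for dx in s:
        for dy in s:
            x=(k+dx+rad/res*np.cos(t)).astype(int); y=(k+dy+rad/res*np.sin(t)).astype(int)
            v=gx[y,x]*np.cos(t)+gy[y,x]*np.sin(t)
            v=np.abs(v) if polar==0 else np.maximum(polar*v,0)
            best.append((np.minimum(v,120).mean(),cen[0]+dx*res,cen[1]-dy*res))
    return tuple(float(x) for x in np.round(max(best),4))
```

Run:
```python
from h import *
img=cv2.imread("pics/w1.png"); c=manip.get_calibration("wrist"); cen=[.44,.32]
print("rim",ring(img,c,cen,.068,.0955),"rim in",ring(img,c,cen,.068,.087),"disc",ring(img,c,cen,.025,.076),"hub",ring(img,c,cen,.056,.020),"hole",ring(img,c,cen,.056,.012,.008))
r=rect(img,c,cen,.056); cv2.circle(r,(220,220),40,(0,0,255),1)
cv2.imwrite("pics/r1.png",r)
# static scene camera refinement
s=cv2.imread("pics/scene0.png"); cs=manip.get_calibration("scene")
print("scene: rim",ring(s,cs,[.44,.32],.068,.0955,.015,n="scene"),"slice disc",ring(s,cs,[.585,.113],.021,.076,.015,n="scene"),"foot",ring(s,cs,[.585,.113],.0,.086,.015,n="scene"),"ej",ring(s,cs,[.433,-.047],.017,.071,.015,n="scene"),"board",ring(s,cs,[.466,-.392],.012,.085,.015,n="scene"))
```

```text
rim (31.7718, 0.43, 0.319) rim in (95.7092, 0.439, 0.319) disc (36.4959, 0.431, 0.319) hub (76.9755, 0.44, 0.319) hole (46.413, 0.448, 0.318)
scene: rim (43.5965, 0.438, 0.317) slice disc (33.2424, 0.585, 0.114) foot (35.2526, 0.591, 0.121) ej (64.4592, 0.435, -0.039) board (30.3266, 0.468, -0.386)
```

View pics/r1.png

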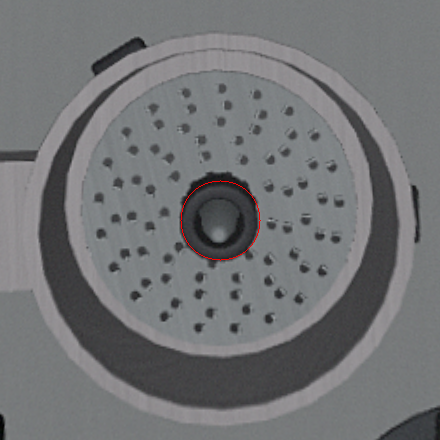

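The rectified view has the red 40 mm circle sitting on the hub at (220,220), so the hub is at (0.440, 0.319), which agrees with the rim fit (0.439, 0.319). Descending to grip.

Request:
shift_gripper(
  moves={"offsets":[[-0.02, 0, 0.5, 0, 0, 0], [-0.02, 0, 1, 0, 0, 0], [-0.02, 0, 1.4, 0, 0, 0], [-0.02, 0, 1.75, 0, 0, 0], [-0.02, 0, 2, 0, 0, 0], [-0.02, 0, 2.07, 0, 0, 0], [-0.02, 0, 2.07, 0, 0, 0]]},
  finger_gap=1.0,
)

```text
clock: 2.1
ee_pos: [0.4396, 0.3189, 0.0326]
ee_rot: [-179.9, 0.1, 90.1]
contact_force: [0.0, -0.7, -0.7]
opening: 0.997
gripper_force: 0.0
```

Request:
shift_gripper(
  moves={"offsets":[[0, 0, 0, 0, 0, 0], [0, 0, 0, 0, 0, 0], [0, 0, 0, 0, 0, 0], [0, 0, 0, 0, 0, 0], [0, 0, 0, 0, 0, 0], [0, 0, 0, 0, 0, 0], [0, 0, 0, 0, 0, 0]]},
  finger_gap=0,
)

```text
clock: 2.8
ee_pos: [0.4408, 0.3191, 0.0348]
ee_rot: [179.9, -0.1, 90.0]
contact_force: [-2.0, -0.9, 12.3]
opening: 0.45
gripper_force: 58.7
```

Converted, -0.19 m is -1.9, -0.15 m is -1.5.

Request:
shift_gripper(
  moves={"offsets":[[0, 0, -0.1, 0, 0, 0], [0, 0, -0.3, 0, 0, 0], [0, 0, -0.6, 0, 0, 0], [0, 0, -1, 0, 0, 0], [0, 0, -1.5, 0, 0, 0], [0, 0, -1.9, 0, 0, 0], [0, 0, -1.9, 0, 0, 0]]},
  finger_gap=0,
)

```text
clock: 3.5
ee_pos: [0.4429, 0.3196, 0.2292]
ee_rot: [179.6, -0.4, 90.0]
contact_force: [0.4, 0.5, -2.9]
opening: 0.45
gripper_force: 60.8
```

```bash
python3 -c "
from h import *
to([.466,-.25,.225],90)
cv2.imwrite('pics/s2.png',manip.camera('side')[60:360,150:550,::-1])"
```

```text
clock 3.5 pos [0.4429 0.3196 0.2292] rot [179.59  -0.36  90.  ] shift [-0.5696  0.0231  0.0008] turn [ 0.41 -0.36 -0.  ]
```

View pics/s2.png

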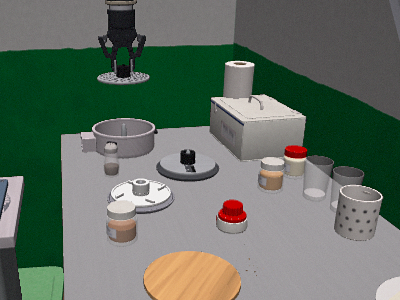

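The side crop shows the grating disc held level at (123,77) above the bowl, with the bare shaft visible at (124,130). On to the board.

Request:
shift_gripper(
  moves={"offsets":[[-0.3, 0, 0, 0, 0, 0], [-0.7, 0, 0, 0, 0, 0], [-1.15, 0.03, 0, 0, 0, 0], [-1.6, 0.06, 0, 0, 0, 0], [-2.05, 0.09, 0, 0, 0, 0], [-2.5, 0.12, 0, 0, 0, 0], [-2.95, 0.15, 0, 0, 0, 0], [-3.4, 0.18, 0, 0, 0, 0], [-3.85, 0.2, 0, 0, 0, 0], [-4.3, 0.24, 0, 0, 0, 0]]},
  finger_gap=0,
)

```text
clock: 4.55
ee_pos: [0.4634, -0.1129, 0.2223]
ee_rot: [-179.9, -0.0, 90.0]
contact_force: [0.7, 0.0, -2.3]
opening: 0.45
gripper_force: 60.8
```

Request:
shift_gripper(
  moves={"offsets":[[-0.45, 0, 0, 0, 0, 0], [-0.9, 0, 0, 0, 0, 0], [-1.35, 0, 0, 0, 0, 0], [-1.8, 0, 0, 0, 0, 0], [-2.2, 0, 0, 0, 0, 0], [-2.55, 0, 0, 0, 0, 0], [-2.75, 0, 0, 0, 0, 0], [-2.75, 0, 0, 0, 0, 0], [-2.75, 0, 0, 0, 0, 0]]},
  finger_gap=0,
)

```text
clock: 5.45
ee_pos: [0.4641, -0.3858, 0.2218]
ee_rot: [-179.9, -0.1, 90.0]
contact_force: [-0.4, -0.5, -3.0]
opening: 0.45
gripper_force: 60.8
```

```bash
python3 -c "
from h import *
to([.467,-.388,.032],90)
cv2.imwrite('pics/w3.png',manip.camera('wrist')[:,:,::-1])"
```

```text
clock 5.45 pos [ 0.4641 -0.3858  0.2218] rot [-1.7987e+02 -1.1000e-01  8.9980e+01] shift [-0.0026  0.0034  0.1898] turn [-0.13 -0.11 -0.02]
```

View pics/w3.png

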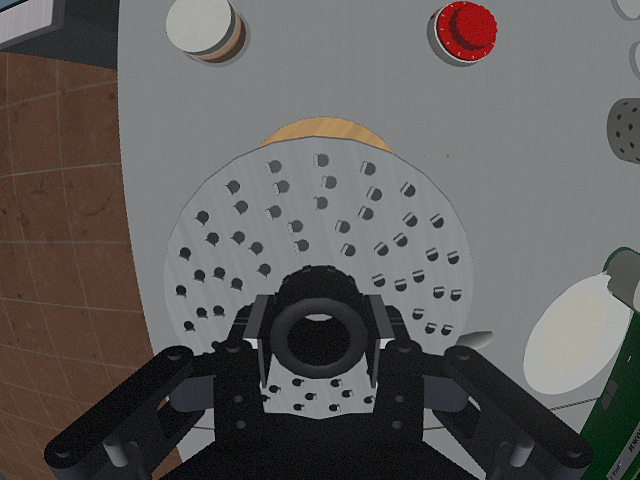

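The wrist picture shows the grating disc held centred at (318,270), with the board's edge showing behind it at (327,128). The timer and jar are well clear. Lowering onto the board.

Request:
shift_gripper(
  moves={"offsets":[[-0.02, 0.03, 0.4, 0, 0, 0], [-0.02, 0.03, 0.85, 0, 0, 0], [-0.02, 0.03, 1.3, 0, 0, 0], [-0.02, 0.03, 1.6, 0, 0, 0], [-0.02, 0.03, 1.78, 0, 0, 0], [-0.02, 0.03, 1.86, 0, 0, 0], [-0.02, 0.03, 1.9, 0, 0, 0], [-0.02, 0.03, 1.92, 0, 0, 0], [-0.02, 0.03, 1.94, 0, 0, 0], [-0.02, 0.03, 1.94, 0, 0, 0]]},
  finger_gap=0,
)

```text
clock: 6.5
ee_pos: [0.4683, -0.3885, 0.03]
ee_rot: [179.9, 0.0, 90.0]
contact_force: [1.0, -0.3, -2.5]
opening: 0.45
gripper_force: 60.9
```

Converted, 0.003 m is 0.03, 0.002 m is 0.02.

Request:
shift_gripper(
  moves={"offsets":[[0, 0, 0.01, 0, 0, 0], [0, 0, 0.02, 0, 0, 0], [0, 0, 0.03, 0, 0, 0], [0, 0, 0.03, 0, 0, 0]]},
  finger_gap=0,
)

```text
clock: 6.9
ee_pos: [0.4683, -0.3886, 0.0288]
ee_rot: [179.9, 0.0, 90.0]
contact_force: [-4.2, 5.6, 22.5]
opening: 0.449
gripper_force: 63.2
```

Converted, -0.001 m is -0.01.

Request:
shift_gripper(
  moves={"offsets":[[0, 0, -0.01, 0, 0, 0], [0, 0, -0.01, 0, 0, 0], [0, 0, -0.01, 0, 0, 0], [0, 0, -0.01, 0, 0, 0], [0, 0, -0.01, 0, 0, 0]]},
  finger_gap=1.0,
)

```text
clock: 7.4
ee_pos: [0.4678, -0.3884, 0.0271]
ee_rot: [-180.0, -0.0, 90.0]
contact_force: [0.0, -0.5, 0.2]
opening: 1.001
gripper_force: 0.0
```

Request:
shift_gripper(
  moves={"offsets":[[0, 0, -0.3, 0, 0, 0], [0, 0, -0.7, 0, 0, 0], [0, 0, -1.2, 0, 0, 0], [0.2, 0, -1.65, 0, 0, 0], [0.5, 0, -2, 0, 0, 0], [0.95, 0, -2, 0, 0, 0], [1.4, 0, -2, 0, 0, 0], [1.85, 0, -2, 0, 0, 0], [2.3, 0, -2, 0, 0, 0], [2.75, 0, -2, 0, 0, 0]]},
  finger_gap=1.0,
)

```text
clock: 8.4
ee_pos: [0.4674, -0.1116, 0.2273]
ee_rot: [180.0, -0.0, 90.0]
contact_force: [1.4, 0.4, 0.5]
opening: 0.998
gripper_force: 0.0
```

```bash
python3 -c "
from h import *
to([.437,-.045,.23],90)"
```

```text
clock 8.4 pos [ 0.4674 -0.1116  0.2273] rot [ 1.7999e+02 -1.0000e-02  9.0030e+01] shift [ 0.0666 -0.0304 -0.0027] turn [ 0.01 -0.01  0.03]
```

Request:
shift_gripper(
  moves={"offsets":[[0.35, -0.15, 0, 0, 0, 0], [0.67, -0.3, 0, 0, 0, 0], [0.67, -0.3, 0, 0, 0, 0], [0.67, -0.3, 0, 0, 0, 0]]},
)

```text
clock: 8.8
ee_pos: [0.4377, -0.0459, 0.2275]
ee_rot: [180.0, -0.0, 90.1]
contact_force: [-0.2, -0.5, -0.2]
opening: 0.999
gripper_force: 0.0
```

Run:
```python
from h import *
to([.437,-.045,.23],90)
c=manip.get_calibration("wrist"); im=manip.camera("wrist")[:,:,::-1].copy(); cv2.imwrite("pics/w4.png",im)
cen=[.435,-.043]
h=ring(im,c,cen,.046,.020,.015); d=ring(im,c,cen,.017,.071,.015); print(h,d,"hole",ring(im,c,cen,.046,.012,.01))
r=rect(im,c,h[1:],.046); cv2.circle(r,(220,220),40,(0,0,255),1); 
r2=rect(im,c,d[1:],.017); cv2.circle(r2,(220,220),142,(0,0,255),1); cv2.imwrite("pics/r4.png",np.hstack([r[:,40:400],r2[:,40:400]]))
```

```text
clock 8.8 pos [ 0.4377 -0.0459  0.2275] rot [ 1.7997e+02 -1.0000e-02  9.0150e+01] shift [ 0.0009 -0.0007 -0.0025] turn [ 0.03 -0.01  0.15]
(56.3268, 0.434, -0.038) (91.3381, 0.434, -0.042) hole (113.6312, 0.434, -0.042)
```

View pics/r4.png

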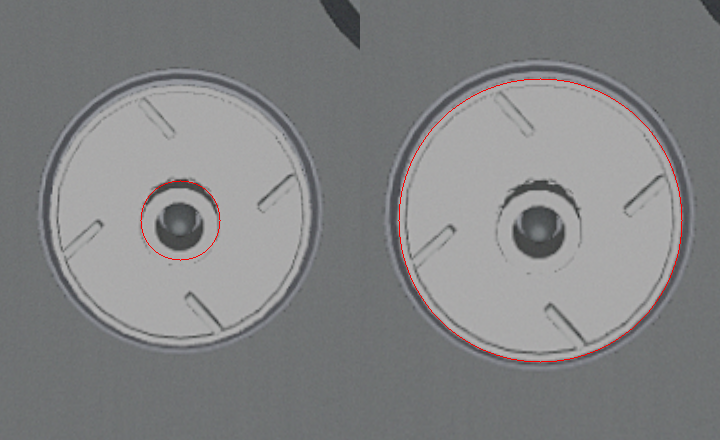

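The rectified view shows the plate centred under its circle at (540,220). The left panel's hub circle had locked 4 mm off onto the shadow. The plate edge and hole fits agree on (0.434, -0.042), so I'll use that.

Converted, 0.004 m is 0.04, 0.2 m is 2.

Request:
shift_gripper(
  moves={"offsets":[[0.04, -0.035, 0.45, 0, 0, 0], [0.04, -0.035, 0.95, 0, 0, 0], [0.04, -0.035, 1.4, 0, 0, 0], [0.04, -0.035, 1.7, 0, 0, 0], [0.04, -0.035, 1.9, 0, 0, 0], [0.04, -0.035, 2, 0, 0, 0], [0.04, -0.035, 2, 0, 0, 0]]},
  finger_gap=1.0,
)

```text
clock: 9.55
ee_pos: [0.434, -0.0436, 0.0264]
ee_rot: [-179.9, 0.0, 89.9]
contact_force: [0.8, 0.2, 0.3]
opening: 1.002
gripper_force: 0.0
```

Request:
shift_gripper(
  moves={"offsets":[[0, 0, 0, 0, 0, 0], [0, 0, 0, 0, 0, 0], [0, 0, 0, 0, 0, 0], [0, 0, 0, 0, 0, 0], [0, 0, 0, 0, 0, 0], [0, 0, 0, 0, 0, 0], [0, 0, 0, 0, 0, 0]]},
  finger_gap=0,
)

```text
clock: 10.25
ee_pos: [0.4347, -0.0423, 0.0285]
ee_rot: [179.9, -0.0, 90.0]
contact_force: [-1.8, -0.5, 15.1]
opening: 0.441
gripper_force: 58.5
```

Request:
shift_gripper(
  moves={"offsets":[[0, 0, -0.1, 0, 0, 0], [0, 0, -0.3, 0, 0, 0], [0, 0, -0.6, 0, 0, 0], [0, 0, -1, 0, 0, 0], [0, 0, -1.5, 0, 0, 0], [0, 0, -1.9, 0, 0, 0], [0, 0, -1.9, 0, 0, 0], [0, 0, -1.9, 0, 0, 0]]},
  finger_gap=0,
)

```text
clock: 11.05
ee_pos: [0.4343, -0.042, 0.2183]
ee_rot: [179.9, -0.1, 90.1]
contact_force: [0.4, -0.0, -2.4]
opening: 0.437
gripper_force: 61.3
```

```bash
python3 -c "
from h import *
to([.439,.319,.22],90)"
```

```text
clock 11.05 pos [ 0.4343 -0.042   0.2183] rot [ 1.7987e+02 -6.0000e-02  9.0090e+01] shift [ 0.3609  0.0053 -0.0013] turn [ 0.13 -0.06  0.09]
```

Converted, 0.361 m is 3.61, 0.355 m is 3.55.

Request:
shift_gripper(
  moves={"offsets":[[0.3, 0, 0, 0, 0, 0], [0.75, 0, 0, 0, 0, 0], [1.2, 0.01, 0, 0, 0, 0], [1.65, 0.02, 0, 0, 0, 0], [2.1, 0.03, 0, 0, 0, 0], [2.55, 0.04, 0, 0, 0, 0], [3, 0.05, 0, 0, 0, 0], [3.35, 0.05, 0, 0, 0, 0], [3.55, 0.05, 0, 0, 0, 0], [3.61, 0.05, 0, 0, 0, 0]]},
  finger_gap=0,
)

```text
clock: 12.05
ee_pos: [0.4379, 0.3202, 0.2158]
ee_rot: [-179.9, 0.1, 90.2]
contact_force: [-0.1, -1.2, -2.0]
opening: 0.438
gripper_force: 61.2
```

Request:
shift_gripper(
  moves={"offsets":[[0, 0, 0, 0, 0, 0], [0, 0, 0, 0, 0, 0], [0, 0, 0, 0, 0, 0]]},
)

```text
clock: 12.35
ee_pos: [0.4394, 0.3167, 0.2174]
ee_rot: [-180.0, 0.0, 89.9]
contact_force: [-0.4, 0.3, -1.4]
opening: 0.437
gripper_force: 61.2
```

Run:
```python
from h import *
to([.439,.319,.03],90)
c=manip.get_calibration("wrist"); im=manip.camera("wrist")[:,:,::-1].copy(); cv2.imwrite("pics/w5.png",im)
```

```text
clock 12.35 pos [0.4394 0.3167 0.2174] rot [-1.800e+02  3.000e-02  8.988e+01] shift [ 0.0024 -0.0004  0.1874] turn [-0.    0.03 -0.12]
```

View pics/w5.png

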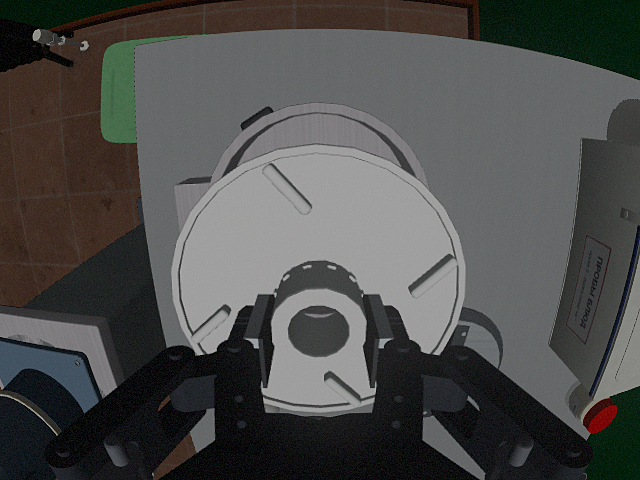

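The wrist picture shows the plate held level at (318,290) over the bowl rim. The next move lowers it to above the shaft tip and then slowly on.

Request:
shift_gripper(
  moves={"offsets":[[0.02, 0, 0.4, 0, 0, 0], [0.02, 0, 0.85, 0, 0, 0], [0.02, 0, 1.1, 0, 0, 0], [0.02, 0, 1.25, 0, 0, 0], [0.02, 0, 1.35, 0, 0, 0], [0.02, 0, 1.45, 0, 0, 0], [0.02, 0, 1.55, 0, 0, 0], [0.02, 0, 1.65, 0, 0, 0], [0.02, 0, 1.72, 0, 0, 0], [0.02, 0, 1.72, 0, 0, 0]]},
  finger_gap=0,
)

```text
clock: 13.4
ee_pos: [0.4387, 0.3202, 0.0444]
ee_rot: [-179.9, 0.1, 90.0]
contact_force: [0.1, -0.9, -2.6]
opening: 0.437
gripper_force: 61.2
```

Request:
shift_gripper(
  moves={"offsets":[[0, 0, 0.04, 0, 0, 0], [0, 0, 0.07, 0, 0, 0], [0, 0, 0.09, 0, 0, 0], [0, 0, 0.1, 0, 0, 0], [0, 0, 0.11, 0, 0, 0]]},
  finger_gap=0,
)

```text
clock: 13.9
ee_pos: [0.4392, 0.3204, 0.0345]
ee_rot: [180.0, 0.0, 90.0]
contact_force: [-2.7, -5.2, 19.4]
opening: 0.437
gripper_force: 63.4
```

Contact came at TCP z 0.0345, exactly the expected seat height. Releasing and going to the slicing disc.

Request:
shift_gripper(
  moves={"offsets":[[0, 0, -0.01, 0, 0, 0], [0, 0, -0.01, 0, 0, 0], [0, 0, -0.01, 0, 0, 0], [0, 0, -0.01, 0, 0, 0], [0, 0, -0.01, 0, 0, 0]]},
  finger_gap=1.0,
)

```text
clock: 14.4
ee_pos: [0.439, 0.3208, 0.0353]
ee_rot: [180.0, -0.0, 90.0]
contact_force: [-0.3, -0.1, 0.7]
opening: 1.0
gripper_force: 0.0
```

Request:
shift_gripper(
  moves={"offsets":[[0, 0, -0.3, 0, 0, 0], [0, 0, -0.7, 0, 0, 0], [0, 0, -1.2, 0, 0, 0], [0, 0, -1.6, 0, 0, 0], [-0.2, 0.15, -1.95, 0, 0, 0], [-0.55, 0.4, -2, 0, 0, 0], [-0.95, 0.68, -2, 0, 0, 0], [-1.35, 0.96, -2, 0, 0, 0], [-1.75, 1.25, -2, 0, 0, 0], [-2.05, 1.46, -2, 0, 0, 0]]},
  finger_gap=1.0,
)

```text
clock: 15.4
ee_pos: [0.5865, 0.1125, 0.2355]
ee_rot: [180.0, 0.0, 89.9]
contact_force: [0.1, 0.6, -0.9]
opening: 0.999
gripper_force: 0.0
```

Request:
shift_gripper(
  moves={"offsets":[[0, 0, 0, 0, 0, 0], [0, 0, 0, 0, 0, 0], [0, 0, 0, 0, 0, 0]]},
)

```text
clock: 15.7
ee_pos: [0.5844, 0.1171, 0.235]
ee_rot: [-179.9, -0.0, 90.1]
contact_force: [-0.5, -0.5, 0.1]
opening: 1.001
gripper_force: 0.0
```

Run:
```python
from h import *
to([.585,.114,.23],90)
c=manip.get_calibration("wrist"); im=manip.camera("wrist")[:,:,::-1].copy(); cv2.imwrite("pics/w6.png",im)
cen=[.585,.114]
h=ring(im,c,cen,.052,.020,.015); d=ring(im,c,cen,.021,.076,.015); print(h,d,"hole",ring(im,c,cen,.052,.012,.01),"foot",ring(im,c,cen,.0,.086,.015))
r=rect(im,c,h[1:],.052); cv2.circle(r,(220,220),40,(0,0,255),1); 
r2=rect(im,c,d[1:],.021); cv2.circle(r2,(220,220),152,(0,0,255),1); cv2.imwrite("pics/r6.png",np.hstack([r[:,40:400],r2[:,40:400]]))
```

```text
clock 15.7 pos [0.5844 0.1171 0.235 ] rot [-1.7995e+02 -4.0000e-02  9.0110e+01] shift [-0.0031  0.0006  0.005 ] turn [-0.05 -0.04  0.11]
(77.9332, 0.588, 0.121) (80.9755, 0.588, 0.116) hole (45.7845, 0.58, 0.119) foot (47.4003, 0.588, 0.117)
```

View pics/r6.png

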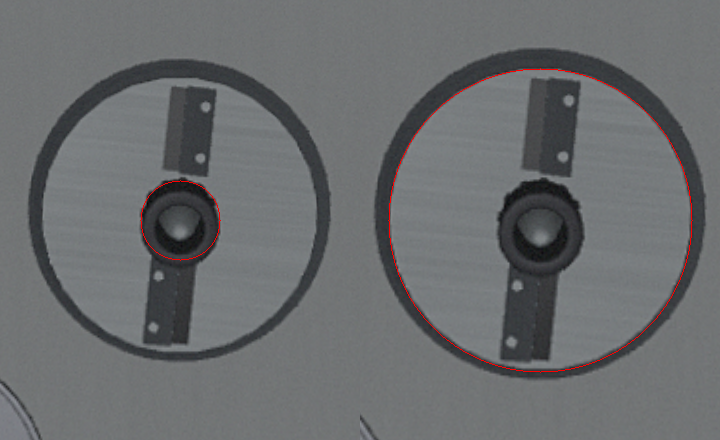

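The rectified view shows the disc edge under its red circle at (540,220), giving the disc at (0.588, 0.116) and the stand foot at (0.588, 0.117). The blades run along y, clear of the fingers.

Converted, 0.206 m is 2.06, 0.195 m is 1.95.

Request:
shift_gripper(
  moves={"offsets":[[-0.005, 0.035, 0.45, 0, 0, 0], [-0.005, 0.035, 0.95, 0, 0, 0], [-0.005, 0.035, 1.4, 0, 0, 0], [-0.005, 0.035, 1.75, 0, 0, 0], [-0.005, 0.035, 1.95, 0, 0, 0], [-0.005, 0.035, 2.06, 0, 0, 0], [-0.005, 0.035, 2.06, 0, 0, 0]]},
  finger_gap=1.0,
)

```text
clock: 16.45
ee_pos: [0.5877, 0.1162, 0.0283]
ee_rot: [-179.9, 0.0, 90.1]
contact_force: [0.7, -0.6, -0.5]
opening: 0.998
gripper_force: 0.0
```

Request:
shift_gripper(
  moves={"offsets":[[0, 0, 0, 0, 0, 0], [0, 0, 0, 0, 0, 0], [0, 0, 0, 0, 0, 0], [0, 0, 0, 0, 0, 0], [0, 0, 0, 0, 0, 0], [0, 0, 0, 0, 0, 0], [0, 0, 0, 0, 0, 0]]},
  finger_gap=0,
)

```text
clock: 17.15
ee_pos: [0.589, 0.1154, 0.0308]
ee_rot: [179.9, -0.1, 90.0]
contact_force: [-2.8, -1.3, 10.2]
opening: 0.445
gripper_force: 59.2
```

Request:
shift_gripper(
  moves={"offsets":[[0, 0, -0.1, 0, 0, 0], [0, 0, -0.3, 0, 0, 0], [0, 0, -0.6, 0, 0, 0], [0, 0, -1, 0, 0, 0], [0, 0, -1.5, 0, 0, 0], [0, 0, -2, 0, 0, 0], [0, 0, -2, 0, 0, 0], [0, 0, -2, 0, 0, 0]]},
  finger_gap=0,
)

```text
clock: 17.95
ee_pos: [0.5888, 0.1153, 0.2306]
ee_rot: [179.9, -0.1, 90.0]
contact_force: [-0.4, 0.4, -4.7]
opening: 0.445
gripper_force: 61.0
```

Run:
```python
from h import *
to([.439,.320,.22],90)
```

```text
clock 17.95 pos [0.5888 0.1153 0.2306] rot [ 1.7988e+02 -6.0000e-02  9.0030e+01] shift [ 0.2048 -0.1497  0.0105] turn [ 0.12 -0.06  0.03]
```

Request:
shift_gripper(
  moves={"offsets":[[0.3, -0.22, 0, 0, 0, 0], [0.65, -0.48, 0, 0, 0, 0], [1, -0.73, 0, 0, 0, 0], [1.35, -0.99, 0, 0, 0, 0], [1.7, -1.24, 0, 0, 0, 0], [1.93, -1.42, 0, 0, 0, 0], [2.04, -1.5, 0, 0, 0, 0], [2.04, -1.5, 0, 0, 0, 0], [2.04, -1.5, 0, 0, 0, 0], [2.04, -1.5, 0, 0, 0, 0]]},
  finger_gap=0,
)

```text
clock: 18.95
ee_pos: [0.4394, 0.3174, 0.229]
ee_rot: [180.0, 0.1, 89.9]
contact_force: [-0.7, -0.2, -3.4]
opening: 0.452
gripper_force: 61.3
```

Run:
```python
from h import *
to([.439,.319,.0688],90)
```

```text
clock 18.95 pos [0.4394 0.3174 0.229 ] rot [1.800e+02 7.000e-02 8.989e+01] shift [ 0.0018 -0.0004  0.1602] turn [ 0.    0.07 -0.11]
```

Request:
shift_gripper(
  moves={"offsets":[[0.01, 0, 0.4, 0, 0, 0], [0.01, 0, 0.8, 0, 0, 0], [0.01, 0, 1, 0, 0, 0], [0.01, 0, 1.12, 0, 0, 0], [0.01, 0, 1.24, 0, 0, 0], [0.01, 0, 1.34, 0, 0, 0], [0.01, 0, 1.43, 0, 0, 0], [0.01, 0, 1.5, 0, 0, 0], [0.01, 0, 1.5, 0, 0, 0]]},
  finger_gap=0,
)

```text
clock: 19.85
ee_pos: [0.4382, 0.32, 0.0787]
ee_rot: [-180.0, 0.0, 90.0]
contact_force: [1.0, 0.3, -2.8]
opening: 0.446
gripper_force: 61.3
```

Request:
shift_gripper(
  moves={"offsets":[[0, 0, 0.03, 0, 0, 0], [0, 0, 0.06, 0, 0, 0], [0, 0, 0.08, 0, 0, 0], [0, 0, 0.095, 0, 0, 0], [0, 0, 0.11, 0, 0, 0]]},
  finger_gap=0,
)

```text
clock: 20.35
ee_pos: [0.4386, 0.3203, 0.0687]
ee_rot: [180.0, -0.0, 90.0]
contact_force: [-5.5, -1.9, 24.5]
opening: 0.447
gripper_force: 63.9
```

Seated at 0.0687, against an expected 0.0688. I'll release, check from above, and go to the board.

Request:
shift_gripper(
  moves={"offsets":[[0, 0, -0.01, 0, 0, 0], [0, 0, -0.01, 0, 0, 0], [0, 0, -0.01, 0, 0, 0], [0, 0, -0.01, 0, 0, 0], [0, 0, -0.01, 0, 0, 0]]},
  finger_gap=1.0,
)

```text
clock: 20.85
ee_pos: [0.4385, 0.3201, 0.0693]
ee_rot: [180.0, -0.0, 90.0]
contact_force: [0.3, -0.0, -0.3]
opening: 1.005
gripper_force: 0.0
```

Request:
shift_gripper(
  moves={"offsets":[[0, 0, -0.3, 0, 0, 0], [0, 0, -0.7, 0, 0, 0], [0, 0, -1.2, 0, 0, 0], [0, 0, -1.65, 0, 0, 0], [0, 0, -1.65, 0, 0, 0], [0, 0, -1.65, 0, 0, 0]]},
  finger_gap=1.0,
)

```text
clock: 21.45
ee_pos: [0.4387, 0.3205, 0.2353]
ee_rot: [179.9, -0.1, 90.1]
contact_force: [0.1, 0.2, -0.5]
opening: 0.999
gripper_force: 0.0
```

Run:
```python
from h import *
to([.466,-.388,.23],90)
c=manip.get_calibration("wrist"); im=manip.camera("wrist")[:,:,::-1].copy(); cv2.imwrite("pics/w7.png",im)
print(ring(im,c,[.439,.319],.059,.076,.008))
r=rect(im,c,[.439,.319],.059); cv2.circle(r,(220,220),152,(0,0,255),1); cv2.imwrite("pics/r7.png",r)
```

```text
clock 21.45 pos [0.4387 0.3205 0.2353] rot [ 1.7992e+02 -1.1000e-01  9.0050e+01] shift [-0.7085  0.0266  0.004 ] turn [ 0.08 -0.11  0.05]
(70.4575, 0.439, 0.322)
```

View pics/r7.png

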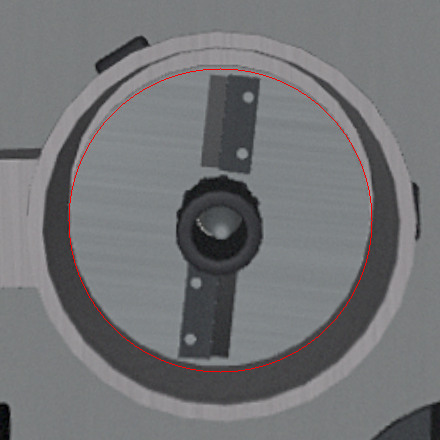

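The slicing disc sits flat in the bowl. Its edge matches the 152 mm circle at height 59 mm to within 3 mm at (220,216). Back to the board for the grating disc.

Converted, -0.435 m is -4.35, -0.39 m is -3.9.

Request:
shift_gripper(
  moves={"offsets":[[-0.3, 0, 0, 0, 0, 0], [-0.75, 0, 0, 0, 0, 0], [-1.2, 0.03, 0, 0, 0, 0], [-1.65, 0.06, 0, 0, 0, 0], [-2.1, 0.09, 0, 0, 0, 0], [-2.55, 0.12, 0, 0, 0, 0], [-3, 0.15, 0, 0, 0, 0], [-3.45, 0.18, 0, 0, 0, 0], [-3.9, 0.21, 0, 0, 0, 0], [-4.35, 0.24, 0, 0, 0, 0]]},
  finger_gap=1.0,
)

```text
clock: 22.5
ee_pos: [0.4618, -0.1163, 0.233]
ee_rot: [-179.9, -0.0, 90.0]
contact_force: [1.4, 0.1, 0.1]
opening: 1.001
gripper_force: 0.0
```

Request:
shift_gripper(
  moves={"offsets":[[-0.45, 0, 0, 0, 0, 0], [-0.9, 0, 0, 0, 0, 0], [-1.35, 0, 0, 0, 0, 0], [-1.8, 0.02, 0, 0, 0, 0], [-2.25, 0.02, 0, 0, 0, 0], [-2.55, 0.02, 0, 0, 0, 0], [-2.73, 0.02, 0, 0, 0, 0], [-2.73, 0.02, 0, 0, 0, 0], [-2.73, 0.02, 0, 0, 0, 0]]},
)

```text
clock: 23.4
ee_pos: [0.4643, -0.3872, 0.2327]
ee_rot: [-179.9, -0.1, 90.0]
contact_force: [0.5, 0.9, -0.1]
opening: 0.999
gripper_force: 0.0
```

Run:
```python
from h import *
to([.468,-.388,.23],90)
c=manip.get_calibration("wrist"); im=manip.camera("wrist")[:,:,::-1].copy(); cv2.imwrite("pics/w8.png",im)
cen=[.468,-.388]
d=ring(im,c,cen,.019,.076,.012); print(d,"hole",ring(im,c,cen,.05,.012,.01))
r=rect(im,c,d[1:],.019); cv2.circle(r,(220,220),152,(0,0,255),1); cv2.imwrite("pics/r8.png",r)
```

```text
clock 23.4 pos [ 0.4643 -0.3872  0.2327] rot [-1.7987e+02 -1.1000e-01  8.9990e+01] shift [-0.0008  0.0037  0.0027] turn [-0.13 -0.11 -0.01]
(18.6658, 0.468, -0.389) hole (70.8804, 0.469, -0.39)
```

View pics/r8.png

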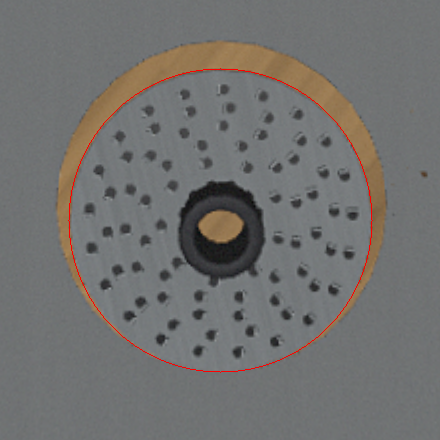

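The grating disc is flat on the board, and the red circle fits it at (220,220), so it is at (0.468, -0.389). Gripping and lifting.

Request:
shift_gripper(
  moves={"offsets":[[-0.02, 0.04, 0.45, 0, 0, 0], [-0.02, 0.04, 0.95, 0, 0, 0], [-0.02, 0.04, 1.4, 0, 0, 0], [-0.02, 0.04, 1.75, 0, 0, 0], [-0.02, 0.04, 1.95, 0, 0, 0], [-0.02, 0.04, 2.06, 0, 0, 0], [-0.02, 0.04, 2.06, 0, 0, 0]]},
  finger_gap=1.0,
)

```text
clock: 24.15
ee_pos: [0.4687, -0.3883, 0.0272]
ee_rot: [-179.9, -0.1, 90.1]
contact_force: [0.0, -0.2, 0.1]
opening: 0.999
gripper_force: 0.0
```

Request:
shift_gripper(
  moves={"offsets":[[0, 0, 0, 0, 0, 0], [0, 0, 0, 0, 0, 0], [0, 0, 0, 0, 0, 0], [0, 0, 0, 0, 0, 0], [0, 0, 0, 0, 0, 0], [0, 0, 0, 0, 0, 0], [0, 0, 0, 0, 0, 0]]},
  finger_gap=0,
)

```text
clock: 24.85
ee_pos: [0.4693, -0.3902, 0.0298]
ee_rot: [179.9, 0.0, 90.0]
contact_force: [-2.0, 2.7, 9.8]
opening: 0.447
gripper_force: 59.2
```

Request:
shift_gripper(
  moves={"offsets":[[0, 0, -0.1, 0, 0, 0], [0, 0, -0.3, 0, 0, 0], [0, 0, -0.6, 0, 0, 0], [0, 0, -1, 0, 0, 0], [0, 0, -1.5, 0, 0, 0], [0, 0, -2, 0, 0, 0], [0, 0, -2, 0, 0, 0], [0, 0, -2, 0, 0, 0]]},
  finger_gap=0,
)

```text
clock: 25.65
ee_pos: [0.4691, -0.3899, 0.2297]
ee_rot: [179.9, 0.1, 90.0]
contact_force: [0.2, 0.1, -4.0]
opening: 0.448
gripper_force: 60.8
```

Run:
```python
from h import *
to([.588,.1165,.23],90)
```

```text
clock 25.65 pos [ 0.4691 -0.3899  0.2297] rot [1.7987e+02 6.0000e-02 9.0040e+01] shift [ 5.064e-01  1.193e-01 -5.000e-04] turn [0.13 0.06 0.04]
```

Converted, 0.39 m is 3.9, 0.35 m is 3.5.

Request:
shift_gripper(
  moves={"offsets":[[0.3, 0.07, 0, 0, 0, 0], [0.7, 0.16, 0, 0, 0, 0], [1.1, 0.26, 0, 0, 0, 0], [1.5, 0.35, 0, 0, 0, 0], [1.9, 0.45, 0, 0, 0, 0], [2.3, 0.54, 0, 0, 0, 0], [2.7, 0.64, 0, 0, 0, 0], [3.1, 0.73, 0, 0, 0, 0], [3.5, 0.83, 0, 0, 0, 0], [3.9, 0.92, 0, 0, 0, 0]]},
  finger_gap=0,
)

```text
clock: 26.65
ee_pos: [0.5597, 0.0022, 0.2266]
ee_rot: [-179.8, 0.0, 90.0]
contact_force: [1.4, 0.1, -2.6]
opening: 0.444
gripper_force: 60.9
```

Request:
shift_gripper(
  moves={"offsets":[[0.4, 0.1, 0, 0, 0, 0], [0.75, 0.18, 0, 0, 0, 0], [1, 0.24, 0, 0, 0, 0], [1.15, 0.27, 0, 0, 0, 0], [1.15, 0.27, 0, 0, 0, 0], [1.15, 0.27, 0, 0, 0, 0], [1.15, 0.27, 0, 0, 0, 0]]},
  finger_gap=0,
)

```text
clock: 27.35
ee_pos: [0.5873, 0.113, 0.2282]
ee_rot: [-180.0, 0.1, 89.9]
contact_force: [1.0, -0.3, -3.1]
opening: 0.447
gripper_force: 60.9
```

Run:
```python
from h import *
to([.588,.1165,.0308],90)
c=manip.get_calibration("wrist"); im=manip.camera("wrist")[:,:,::-1].copy(); cv2.imwrite("pics/w9.png",im)
p,r,o=st(); z=p[2]-.0168+.007
print("held disc",ring(im,c,p[:2],z,.076,.008),p)
```

```text
clock 27.35 pos [0.5873 0.113  0.2282] rot [-1.7997e+02  6.0000e-02  8.9880e+01] shift [0.0037 0.0008 0.1974] turn [-0.03  0.06 -0.12]
held disc (29.4688, 0.5854, 0.1132) [0.58736243 0.11320513 0.22834763]
```

Converted, 0.0025 m is 0.025, 0.187 m is 1.87.

Request:
shift_gripper(
  moves={"offsets":[[0.025, 0.01, 0.45, 0, 0, 0], [0.025, 0.01, 0.9, 0, 0, 0], [0.025, 0.01, 1.25, 0, 0, 0], [0.025, 0.01, 1.45, 0, 0, 0], [0.025, 0.01, 1.58, 0, 0, 0], [0.025, 0.01, 1.7, 0, 0, 0], [0.025, 0.01, 1.8, 0, 0, 0], [0.025, 0.01, 1.87, 0, 0, 0], [0.025, 0.01, 1.87, 0, 0, 0]]},
  finger_gap=0,
)

```text
clock: 28.3
ee_pos: [0.5885, 0.1177, 0.0409]
ee_rot: [-180.0, 0.0, 90.0]
contact_force: [0.5, -0.3, -2.6]
opening: 0.447
gripper_force: 60.9
```

Request:
shift_gripper(
  moves={"offsets":[[0, 0, 0.03, 0, 0, 0], [0, 0, 0.06, 0, 0, 0], [0, 0, 0.08, 0, 0, 0], [0, 0, 0.095, 0, 0, 0], [0, 0, 0.11, 0, 0, 0]]},
  finger_gap=0,
)

```text
clock: 28.8
ee_pos: [0.5887, 0.1178, 0.0317]
ee_rot: [180.0, -0.1, 90.0]
contact_force: [-9.0, 0.5, 31.3]
opening: 0.448
gripper_force: 64.2
```

Seated: the grip offset on the board was 17.8 mm, so contact was expected at 0.0318 and came at 0.0317. Releasing, backing off and checking.

Converted, -0.001 m is -0.01.

Request:
shift_gripper(
  moves={"offsets":[[0, 0, -0.01, 0, 0, 0], [0, 0, -0.01, 0, 0, 0], [0, 0, -0.01, 0, 0, 0], [0, 0, -0.01, 0, 0, 0], [0, 0, -0.01, 0, 0, 0]]},
  finger_gap=1.0,
)

```text
clock: 29.3
ee_pos: [0.5886, 0.1177, 0.0312]
ee_rot: [-180.0, 0.0, 90.0]
contact_force: [-0.3, -0.6, 0.3]
opening: 0.995
gripper_force: 0.0
```

Request:
shift_gripper(
  moves={"offsets":[[0, 0, -0.3, 0, 0, 0], [0, 0, -0.7, 0, 0, 0], [0, 0, -1.2, 0, 0, 0], [0, 0, -1.65, 0, 0, 0], [0, 0, -2.1, 0, 0, 0], [0, 0, -2.1, 0, 0, 0], [0, 0, -2.1, 0, 0, 0], [0, 0, -2.1, 0, 0, 0]]},
  finger_gap=1.0,
)

```text
clock: 30.1
ee_pos: [0.5879, 0.1179, 0.2401]
ee_rot: [-179.9, 0.0, 90.0]
contact_force: [0.2, -0.6, -0.1]
opening: 1.001
gripper_force: 0.0
```

Run:
```python
from h import *
c=manip.get_calibration("wrist"); im=manip.camera("wrist")[:,:,::-1].copy(); cv2.imwrite("pics/w10.png",im)
print("grating",ring(im,c,[.588,.117],.021,.076,.01),"foot",ring(im,c,[.588,.117],0,.086,.01))
a=rect(im,c,[.588,.117],.021); cv2.circle(a,(220,220),152,(0,0,255),1)
s=manip.camera("side")[150:350,200:400,::-1]; s=cv2.resize(s,(440,440))
cv2.imwrite("pics/f.png",np.hstack([a[:,40:400],s]))
```

```text
grating (81.8264, 0.589, 0.118) foot (42.4174, 0.59, 0.113)
```

View pics/f.png

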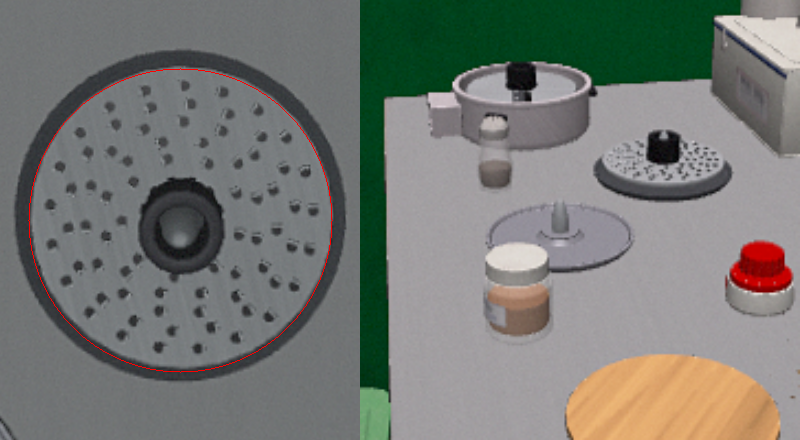

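The picture shows the grating disc home and level on the disc stand, fitting the circle at (180,220). The slicing disc is in the bowl, the ejector stand is empty, and the shaker, jar and timer have not moved. Handing in.

```bash
python3 -c "
from cell import manip
print(manip.close_job())"
```

```text
the job is handed in; nothing more can be done
None
```

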